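# Level the slide-staining platform with a wedge

### The arm

A 6-joint arm with a two-finger parallel gripper is mounted at the origin on a cart in front of the work surface, level with it; the furniture and walls round the work are solid. World frame = base frame: x ahead of the robot, y to its left, z up, the work surface at z = 0. Lengths are in m, angles in rad, forces in N, time in s.
With the tool pointing down it reaches from about 0.3 to 0.775 m from the base axis. Payload 14.6 kg.
Tool frame: the origin (TCP) lies on the centre line of the jaws, within the pads' length; the fingertips stand ctrl.tcp_to_tips ahead of it and the grasp point (between the pads) lies 2 mm behind it (ctrl.tcp_to_tips is the distance from the TCP to the fingertips, in m); z points along the fingers, y is the line along which they close (so a half turn about z gives the same grasp; the last joint's range is limited). The gripper opens to 94 mm and grips with 3 to 60 N. Pads are 16 mm wide; open, the fingers measure 119 mm over their backs; the gripper's body (75 mm by 177 mm) begins 78 mm behind the grasp point.
Start: joints at [-1.187, 0.3, 1.521, -0, 1.321, -0.067], TCP at [0.24, -0.495, 0.222] pointing down, gripper open.
Joint ranges: [-3.03, 3.03], [-0.79, 2.21], [0.23, 2.52], [-1.04, 4.18], [0, 3.07], [-2.55, 2.55]. Speed limits (rad/s): [2.22, 2.22, 2.57, 3.14, 3.14, 3.14].

### API

Orientations are given as [roll, pitch, yaw] about the fixed x, y, z axes, in that order (R = Rz(yaw) Ry(pitch) Rx(roll)).
In Python, from station import telemetry, viewer, hand_in, ctrl gives the robot as it stands.
- The arm moves only by the tool step_arm, never from a script. Its argument "plan" is a list of rows, each an object of numbers: "dx", "dy", "dz": the shift along the tool's x, y, z scaled (see below); "rx", "ry", "rz": the turn, a rotation vector about the tool's x, y, z scaled (see below); "claw": the closure, from 0 (fully open) to 1 (shut). In form: [{"dx": .., "dy": .., "dz": .., "rx": .., "ry": .., "rz": .., "claw": ..}, ...]. A call has 1 to 10 rows; each row shifts and turns the commanded pose from where the row before left it, along the tool's axes as they then stand; what a row does not reach is not made up. The controller multiplies each number of a shift by 0.1 m and each number of a turn by 90 degrees. A row lasts 1/10 s, in which the tool goes at most 50 mm and 8.59 degrees, less where a joint would pass 70% of its speed; a pose out of reach is approached as far as the arm can. A call with a number of a shift or a turn outside -1 to 1 is refused whole. A call with a gripper value outside its range is refused whole. The fingers move at their own pace and stop on an object; "grip_force" is the grip in N (left out, the last holds). Time passes only in rows, so rows that do not move let the fingers close. It gives the time, the measured TCP pose, the force, the opening and the grip force at its end, in the units of the state.
- telemetry.get_obs(): the state, without advancing time (a new reading comes with each control period).
- viewer.camera(name): name is "scene" or "top" or "wrist"; returns a dict with "img" (384x512x3 uint8, red, green, blue), "z_map" (384x512 float32, m along the optical axis (not along the pixel's ray), 0 where there is no reading), "fx", "fy", "cx", "cy" (pixels), "dist" ([k1, k2, p1, p2, k3] as OpenCV has them; the pictures are not rectified), "R" (3x3) and "t" (3): a world point X has camera coordinates R X + t; the wrist camera has in their place "tool_from_camera" (4x4, takes a point from camera to tool coordinates, whose origin is the TCP and whose axes are the flange's). Camera axes: x right, y down, z forward; pixel columns grow to the right and rows downward; lengths in m; the calibration is good to about 2 mm. A picture is of the moment at which its call begins: read the wrist's pose just before it.
- hand_in(): hands the job in; it is judged then, once.
Trained networks look in a picture, given as the dict that the camera call returned (one of the last four; its "shot" number tells which), for a name from the list of things; names that differ only in an ending like _2 or _b are one class to them, and where a whole thing is asked for, a point or a joint stands for the part that bears it (a point fixed in the world has none). Each returns a list of dicts, best first, with "score" (0 to 1); they miss things now and then, are a little off and sometimes report something else, mostly with a low value. They report only what shows in the picture. A call takes as long as a camera call. They do not tell look-alikes from the thing itself.
- viewer.recognise(target, picture): "rect" ([left, top, right, bottom] in pixels, round what is visible of it).
The state is a dict: "time_s": time; "qpos": joint angles; "joint_vel": joint speeds; "tau": joint torques, N m; "ee_pos": TCP position; "eef_rot": TCP orientation; "force": force on the tool from outside, world axes, zero at the start; "moment": the same for the moment, N m; "grip_width": finger opening in m; "grip_force": force on a finger pad.
Only numpy, scipy, OpenCV 4.12 (cv2) and the standard library are available. Lean on these libraries where they do the work, as an engineer would, in place of code of your own. Each camera call takes 0.05 s, during which the arm holds its last target. There are 200 camera calls.

### The job

The slide-staining platform sags at its front. Take the loose grey wedge by its upright grip and slide it, thin end first and straight in along the table, under the foot at the middle of the platform's front edge until the platform has risen to its height marks, level against the two stop lugs, and the wedge is pinched snugly there, yet not forced. Let the wedge alone do the lifting (do not touch the platform), leave it in place and do not disturb the other things.

Things in the scene. Friction and masses are not known exactly. Their poses are not given: they have to be found in the camera images.
- foot_line (a point): Point on the table below the foot of the fixed grey levelling stand. x: level, into the stand (the way the wedge is pushed); y along the platform's front edge; z up. The stand, 175 mm wide and deep, 53 mm high, is open in front: bare table between its side rails (134 mm wide, 130 mm deep from here). Front posts (12 mm) stand at y = +-75 mm.
- platform: White platform, 144 x 132 x 8 mm, hinged at its back. Origin on the hinge axis, 130 mm behind the foot, 36 mm above the table; axes as foot_line's when level. At the start it hangs 0.085 rad down in front; it rises freely until level, where it meets the stop lugs rigidly. Front edge 8 mm in front of the foot. Weight on the foot 1.5 to 4 N, unknown beforehand.
- under_foot (a point): Point on the table 10 mm behind foot_line. Above it, in the middle under the platform's front edge, is the steel foot, a level round bar 10 mm thick, 42 mm long along y. It screws in and out; its setting differs each time and is not measured: its underside is 18 to 24 mm above the table when the platform is level, 11 mm lower at the start. So the wedge must be felt home.
- stop_lug (a point): Underside of the left (+y) stop lug, over the platform's front corner, 40 mm up. While the wedge lifts, the push is steady (3 to 16 N, by friction and grip); once the platform meets the lugs it climbs by about 3 N per mm. Grown by 8 to 14 N over the steady push, the fit is snug, about 11 N between wedge and platform, and locks itself. Under 6 N is loose; over 25 N strains the stand.
- wedge_grip (a point): Centre of the wedge's upright grip, 53 mm above its underside: a block 28 mm long (x), 22 mm wide (y), from 31 to 75 mm above the underside; take it across y from above. x points along the wedge to its thin end, z up. Wedge: grey, 150 x 40 mm, 0.5 kg; its top rises 1 in 4 from 3 mm at the thin end to 33 mm; the last 30 mm, under the grip, are level.
- wedge_tip (a point): Middle of the wedge's thin end, at its underside; 135 mm ahead (x) of wedge_grip and 53 mm lower. Axes as wedge_grip.
- lab_timer: Bystander: white lab timer, 66 x 66 x 20 mm, origin at the centre of its underside. Leave alone.
- bottle: Bystander: small reagent bottle with blue cap, 43 mm across, 78 mm high, origin at the centre of its underside. Leave alone.
- petri_dish: Bystander: flat round dish, 91 mm across, 16 mm high, origin at the centre of its underside. Leave alone.
There are look-alikes about, which are no part of the job. Leave any turquoise look-alike of the part that bears wedge_grip alone.

How it is judged:
By the outcome, as a careful person would: the job done as asked, in the order asked, and still so for the second after the job is handed in, with the robot touching nothing.
It also fails if it takes over 69 s, if anything falls off the work surface, if the arm or the gripper's body presses on something with over 40 N, if the wrist force passes 120 N, or if a joint passes its speed limit or range.

## Working session

There is one attempt and no reset: what is moved stays moved. The work goes in short steps, Python scripts to look and compute and a tool call to move; the robot and the scene stay as the last step left them, time stands still between calls to the robot, and variables do not carry over. Pictures are saved under pics/ and viewed, at most 10 in all, crops included, and the job is handed in when it is done.

Besides the shell and the picture viewer there is one more tool, called after "Call:" as a command line: name --argument value ..., lists and objects as JSON in quotes. step_arm: Moves the arm, as the interface text tells. Shifts and turns lie within -1 to 1; 1 stands for 0.1 m of shift or 90 degrees of turn. Its arguments: {"type":"object","properties":{"plan":{"type":"array"},"grip_force":{"type":"number"}},"required":["plan"]}

```bash
mkdir -p pics; cat > h.py <<'E'
import numpy as np, cv2
from station import telemetry, viewer, ctrl
def px2w(p,u,v,z=None,plane=None):
    K=np.array([[p['fx'],0,p['cx']],[0,p['fy'],p['cy']],[0,0,1]])
    n=cv2.undistortPoints(np.array([[[u,v]]],float),K,np.array(p['dist'],float))[0,0]
    d=np.array([n[0],n[1],1.]);R=np.array(p['R']);t=np.array(p['t'])
    if plane is not None:
        c=-R.T@t;w=R.T@d;return c+w*(plane-c[2])/w[2]
    if z is None: z=p['z_map'][int(round(v)),int(round(u))]
    return R.T@(d*z-t)
E
python3 - <<'E'
from h import *
o=telemetry.get_obs();print(o['ee_pos'],o['eef_rot'],o['force'],ctrl.tcp_to_tips)
ims=[]
for c in ['scene','top']:
    p=viewer.camera(c);ims.append(p['img'])
    print(c,np.round(-np.array(p['R']).T@p['t'],3))
    for n in ['wedge_grip','platform','lab_timer','bottle','petri_dish']:
        for r in viewer.recognise(n,p)[:3]:
            b=r['rect'];print(n,round(r['score'],2),np.round(b),np.round(px2w(p,(b[0]+b[2])/2,(b[1]+b[3])/2),3))
    cv2.imwrite(f'pics/{c}.png',p['img'][:,:,::-1])
E
```

```text
[ 0.23951638 -0.49482078  0.22186919] [-3.14038631e+00 -7.47141793e-05  4.50802141e-01] [-0.16556404 -0.58019451 -0.70469486] 0.017
scene [0.61  0.789 1.347]
wedge_grip 0.71 [267. 107. 309. 129.] [ 0.511 -0.393  0.021]
wedge_grip 0.71 [274. 200. 324. 222.] [ 0.49  -0.001  0.023]
platform 0.88 [200. 158. 251. 196.] [ 0.726 -0.121  0.042]
lab_timer 0.67 [274. 241. 301. 266.] [0.532 0.147 0.02 ]
bottle 0.53 [240. 115. 253. 139.] [ 0.661 -0.328  0.048]
petri_dish 0.81 [241. 289. 274. 321.] [0.622 0.304 0.012]
top [ 0.346 -0.047  1.401]
wedge_grip 0.59 [346. 215. 371. 260.] [ 0.493 -0.394  0.029]
wedge_grip 0.58 [236. 211. 262. 253.] [ 0.491 -0.024  0.024]
platform 0.74 [266. 148. 308. 192.] [ 0.715 -0.142  0.032]
lab_timer 0.85 [189. 208. 213. 228.] [0.53  0.143 0.019]
bottle 0.47 [335. 177. 350. 194.] [ 0.659 -0.328  0.078]
petri_dish 0.56 [144. 178. 171. 202.] [0.621 0.304 0.018]
```

View pics/scene.png

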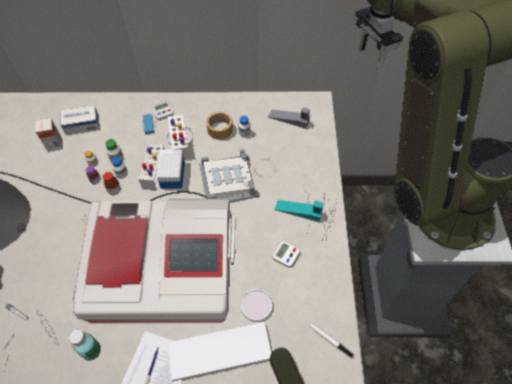

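View pics/top.png

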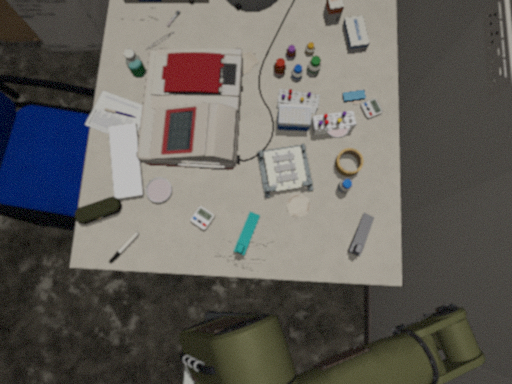

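The grey wedge is at top (361,235) / scene (290,117), and the turquoise one at top (247,233) / scene (300,210) is the look-alike. The grey one fits the description. I'll confirm it in an enlarged crop and measure it together with the stand at top (286,170).

```bash
python3 - <<'E'
from h import *
p=viewer.camera('top');im=p['img']
c=im[135:265,240:390];cv2.imwrite('pics/crop.png',cv2.resize(c,None,fx=5,fy=4.6154*1.0 if 0 else 4.6,interpolation=cv2.INTER_CUBIC)[:,:,::-1])
s=viewer.camera('scene')
def cloud(p,u0,u1,v0,v1):
    K=np.array([[p['fx'],0,p['cx']],[0,p['fy'],p['cy']],[0,0,1]])
    uu,vv=np.meshgrid(np.arange(u0,u1),np.arange(v0,v1))
    uv=np.stack([uu.ravel(),vv.ravel()],1).astype(float)
    n=cv2.undistortPoints(uv[:,None],K,np.array(p['dist'],float))[:,0]
    z=p['z_map'][v0:v1,u0:u1].ravel();ok=z>0
    X=np.c_[n,np.ones(len(n))]*z[:,None]
    return ((X-p['t'])@np.array(p['R']))[ok],uv[ok]
for nm,q,bw,bs in [('top',p,(340,380,205,265),(252,318,138,200)),('scene',s,(262,314,102,134),(194,258,148,202))]:
    for lab,b in (('wedge',bw),('stand',bs)):
        X,uv=cloud(q,*b);print(nm,lab,'table z',np.round(np.median(X[X[:,2]<.006,2]),4))
        m=X[:,2]>(.010 if lab=='wedge' else .02)
        r=cv2.minAreaRect(X[m,:2].astype(np.float32));print(' rect',np.round(r[0],4),np.round(r[1],4),round(r[2],2),m.sum())
        print(np.round(cv2.boxPoints(r),3).tolist())
        h=X[:,2]>(.06 if lab=='wedge' else .046);print(' high',h.sum(),np.round(X[h].mean(0),4),np.round(np.ptp(X[h],0),3) if h.any() else '')
        if lab=='stand':
            k=X[h,:2];print(np.round(cv2.boxPoints(cv2.minAreaRect(k.astype(np.float32))),3).tolist())
E
```

```text
top wedge table z -0.0016
 rect [ 0.5055 -0.4065] [0.0414 0.1455] 67.65 430
[[0.4300000071525574, -0.39800000190734863], [0.5649999976158142, -0.453000009059906], [0.5809999704360962, -0.41499999165534973], [0.44600000977516174, -0.36000001430511475]]
 high 65 [ 0.4522 -0.3831  0.0722] [0.029 0.028 0.02 ]
top stand table z -0.0019
 rect [ 0.7318 -0.1206] [0.1787 0.1902] 12.66 1688
[[0.6240000128746033, -0.04699999839067459], [0.6660000085830688, -0.2329999953508377], [0.8399999737739563, -0.1940000057220459], [0.7979999780654907, -0.00800000037997961]]
 high 108 [ 0.697  -0.1387  0.0488] [0.175 0.187 0.013]
[[0.6290000081062317, -0.0729999989271164], [0.6650000214576721, -0.23000000417232513], [0.8080000281333923, -0.19699999690055847], [0.7730000019073486, -0.03999999910593033]]
scene wedge table z -0.0009
 rect [ 0.5057 -0.4031] [0.049  0.1413] 68.53 403
[[0.4309999942779541, -0.4000000059604645], [0.5619999766349792, -0.4519999921321869], [0.5799999833106995, -0.4059999883174896], [0.4490000009536743, -0.3540000021457672]]
 high 57 [ 0.455  -0.379   0.0719] [0.03  0.028 0.021]
scene stand table z -0.0008
 rect [ 0.7286 -0.0793] [0.1876 0.2739] 9.19 1708
[[0.6140000224113464, 0.04100000113248825], [0.6579999923706055, -0.23000000417232513], [0.8429999947547913, -0.20000000298023224], [0.7990000247955322, 0.07100000232458115]]
 high 267 [ 0.7278 -0.0615  0.0963] [0.175 0.286 0.133]
[[0.6320000290870667, 0.054999999701976776], [0.640999972820282, -0.2290000021457672], [0.8119999766349792, -0.22300000488758087], [0.8029999732971191, 0.061000000685453415]]
```

View pics/crop.png

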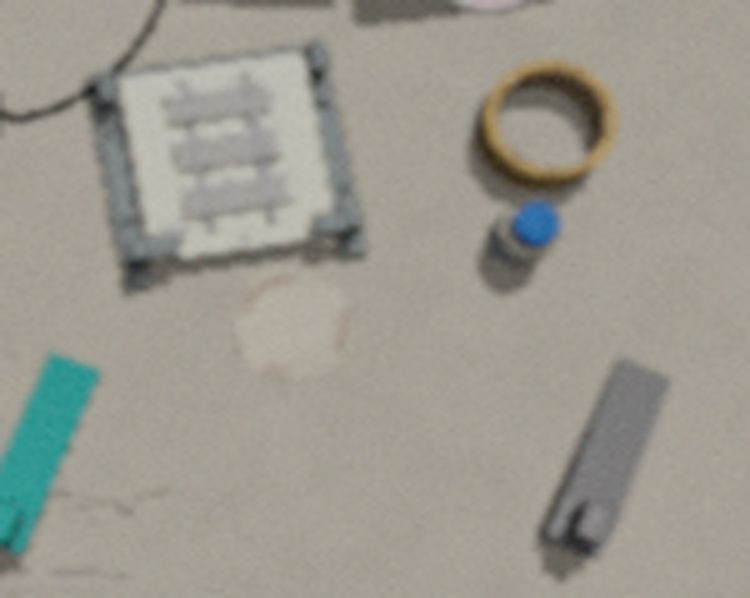

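The crop shows the grey wedge with its grip at the near end (590,520) and its thin end far, at (640,370). The stand's front is open towards the robot. I'll move above the grip.

Call:
step_arm --plan '[{"dx": 0.4,"dy": -0.016,"dz": 0.1},{"dx": 0.4,"dy": -0.016,"dz": 0.1},{"dx": 0.4,"dy": -0.016,"dz": 0.1},{"dx": 0.4,"dy": -0.016,"dz": 0.1},{"dx": 0.4,"dy": -0.016,"dz": 0.1},{"dx": 0.4,"dy": -0.016,"dz": 0.1},{"rz": 0.088},{"rz": 0.088},{"rz": 0.088},{"rz": 0.088}]'

```text
$.plan[0]: bad value
```

Call:
step_arm --plan '[{"rz": 0.088},{"rz": 0.088},{},{},{}]'

```text
$.plan[0]: bad value
```

```bash
cat >> h.py <<'E'
from scipy.spatial.transform import Rotation as Ro
def wristcloud():
    o=telemetry.get_obs();p=viewer.camera('wrist')
    K=np.array([[p['fx'],0,p['cx']],[0,p['fy'],p['cy']],[0,0,1]])
    uu,vv=np.meshgrid(np.arange(512),np.arange(384));uv=np.stack([uu.ravel(),vv.ravel()],1).astype(float)
    n=cv2.undistortPoints(uv[:,None],K,np.array(p['dist'],float))[:,0]
    z=p['z_map'].ravel();X=np.c_[n,np.ones(len(n))]*z[:,None]
    T=np.array(p['tool_from_camera']);X=X@T[:3,:3].T+T[:3,3]
    X=X@Ro.from_euler('xyz',o['eef_rot']).as_matrix().T+o['ee_pos']
    X[z<=0]=np.nan
    return o,p,X.reshape(384,512,3)
E
python3 - <<'E'
from h import *
o,p,X=wristcloud();np.savez('w1.npz',X=X,img=p['img'])
print(o['ee_pos'],o['eef_rot'],np.round(o['force'],2))
cv2.imwrite('pics/w1.png',p['img'][:,:,::-1])
P=X.reshape(-1,3);P=P[~np.isnan(P[:,0])]
near=np.hypot(P[:,0]-.4535,P[:,1]+.381)<.05
print('table',np.median(P[np.abs(P[:,2])<.01,2]))
for lo,hi in((.065,.09),):
    k=P[near&(P[:,2]>lo)&(P[:,2]<hi)];print(len(k),k.mean(0) if len(k) else '')
    if len(k): print(cv2.minAreaRect(k[:,:2].astype(np.float32)),np.median(k[:,2]))
k=P[(P[:,2]>.006)&(P[:,2]<.06)&(np.hypot(P[:,0]-.505,P[:,1]+.405)<.11)]
print(cv2.minAreaRect(k[:,:2].astype(np.float32)) if len(k) else '')
E
```

```text
[ 0.23962046 -0.49504707  0.22247652] [ 3.14157619e+00 -3.14570898e-05  4.50779507e-01] [-0.15  0.04 -0.17]
table 0.0008983013156101533
0
```

View pics/w1.png

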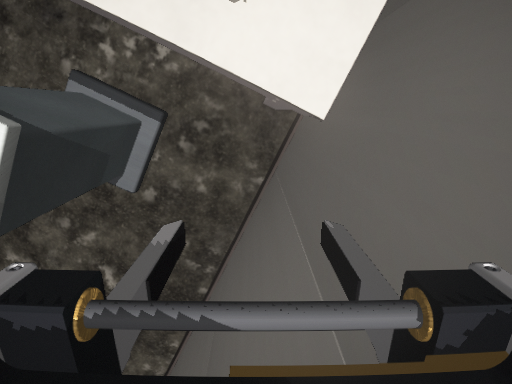

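The move was refused because every row needs all its fields, so this picture only shows the fingers and the floor. I'll repeat it with full rows.

Call:
step_arm --plan '[{"dx": 0.4,"dy": -0.016,"dz": 0.1,"rx": 0,"ry": 0,"rz": 0,"claw": 0},{"dx": 0.4,"dy": -0.016,"dz": 0.1,"rx": 0,"ry": 0,"rz": 0,"claw": 0},{"dx": 0.4,"dy": -0.016,"dz": 0.1,"rx": 0,"ry": 0,"rz": 0,"claw": 0},{"dx": 0.4,"dy": -0.016,"dz": 0.1,"rx": 0,"ry": 0,"rz": 0,"claw": 0},{"dx": 0.4,"dy": -0.016,"dz": 0.1,"rx": 0,"ry": 0,"rz": 0,"claw": 0},{"dx": 0.4,"dy": -0.016,"dz": 0.1,"rx": 0,"ry": 0,"rz": 0,"claw": 0},{"dx": 0,"dy": 0,"dz": 0,"rx": 0,"ry": 0,"rz": 0.088,"claw": 0},{"dx": 0,"dy": 0,"dz": 0,"rx": 0,"ry": 0,"rz": 0.088,"claw": 0},{"dx": 0,"dy": 0,"dz": 0,"rx": 0,"ry": 0,"rz": 0.088,"claw": 0},{"dx": 0,"dy": 0,"dz": 0,"rx": 0,"ry": 0,"rz": 0.088,"claw": 0}]' --grip_force 40

```text
time_s: 1.75
ee_pos: [0.4516, -0.3817, 0.1624]
eef_rot: [-3.141, 0.0, -0.108]
force: [-0.2, 0.5, -0.3]
grip_width: 0.094
grip_force: 0.0
```

Call:
step_arm --plan '[{"dx": 0,"dy": 0,"dz": 0,"rx": 0,"ry": 0,"rz": 0.088,"claw": 0},{"dx": 0,"dy": 0,"dz": 0,"rx": 0,"ry": 0,"rz": 0.088,"claw": 0},{"dx": 0,"dy": 0,"dz": 0,"rx": 0,"ry": 0,"rz": 0,"claw": 0},{"dx": 0,"dy": 0,"dz": 0,"rx": 0,"ry": 0,"rz": 0,"claw": 0},{"dx": 0,"dy": 0,"dz": 0,"rx": 0,"ry": 0,"rz": 0,"claw": 0}]'

```text
time_s: 2.25
ee_pos: [0.4515, -0.3818, 0.1624]
eef_rot: [-3.142, 0.0, -0.375]
force: [-0.5, 0.6, -0.5]
grip_width: 0.0938
grip_force: 0.0
```

```bash
python3 - <<'E'
from h import *
o,p,X=wristcloud();np.savez('w2.npz',X=X,img=p['img'])
print(o['ee_pos'],o['eef_rot'],np.round(o['force'],2))
cv2.imwrite('pics/w2.png',p['img'][:,:,::-1])
P=X.reshape(-1,3);P=P[~np.isnan(P[:,0])]
print('table',np.median(P[np.abs(P[:,2])<.01,2]))
k=P[(np.hypot(P[:,0]-.4535,P[:,1]+.381)<.05)&(P[:,2]>.065)&(P[:,2]<.09)];print(len(k),k.mean(0))
if len(k): print(cv2.minAreaRect(k[:,:2].astype(np.float32)),np.median(k[:,2]))
k=P[(P[:,2]>.006)&(P[:,2]<.045)&(np.hypot(P[:,0]-.505,P[:,1]+.405)<.11)]
if len(k):
    r=cv2.minAreaRect(k[:,:2].astype(np.float32));print(r,cv2.boxPoints(r).round(4).tolist())
E
```

```text
[ 0.45146819 -0.38182809  0.16244477] [-3.14156557e+00  1.66940648e-05 -3.75292692e-01] [-0.48  0.58 -0.48]
table 0.0008975979849750737
733 [ 0.4585778  -0.38609954  0.07488707]
((0.45719659328460693, -0.3855396509170532), (0.0231309924274683, 0.028238138183951378), 69.06983184814453) 0.07579238036341535
((0.5120059847831726, -0.4080727696418762), (0.04033728316426277, 0.1499270498752594), 67.67325592041016) [[0.4350000023841858, -0.3982999920845032], [0.5737000107765198, -0.4551999866962433], [0.5889999866485596, -0.4178999960422516], [0.450300008058548, -0.36090001463890076]]
```

View pics/w2.png

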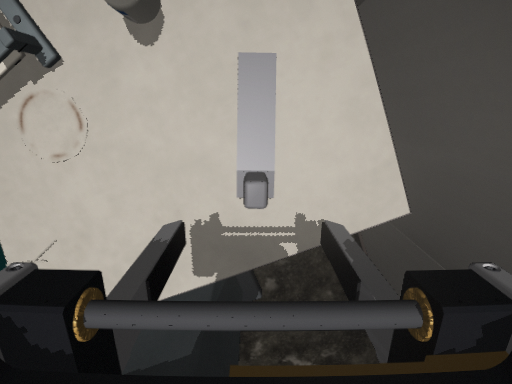

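The wrist view shows the wedge at (257,120), straight up the picture, with its grip at (256,190). It fits 150 x 40 mm at yaw -0.39. I'll descend and grip.

Call:
step_arm --plan '[{"dx": 0.06,"dy": 0.014,"dz": 0.2,"rx": 0,"ry": 0,"rz": 0.009,"claw": 0},{"dx": 0,"dy": 0,"dz": 0.3,"rx": 0,"ry": 0,"rz": 0,"claw": 0},{"dx": 0,"dy": 0,"dz": 0.3,"rx": 0,"ry": 0,"rz": 0,"claw": 0},{"dx": 0,"dy": 0,"dz": 0.2,"rx": 0,"ry": 0,"rz": 0,"claw": 0},{"dx": 0,"dy": 0,"dz": 0.05,"rx": 0,"ry": 0,"rz": 0,"claw": 0},{"dx": 0,"dy": 0,"dz": 0,"rx": 0,"ry": 0,"rz": 0,"claw": 0}]'

```text
time_s: 2.9
ee_pos: [0.4565, -0.3853, 0.0573]
eef_rot: [-3.141, 0.001, -0.392]
force: [-0.4, 0.1, 0.1]
grip_width: 0.0941
grip_force: 0.0
```

Call:
step_arm --plan '[{"dx": 0,"dy": 0,"dz": 0,"rx": 0,"ry": 0,"rz": 0,"claw": 1},{"dx": 0,"dy": 0,"dz": 0,"rx": 0,"ry": 0,"rz": 0,"claw": 1},{"dx": 0,"dy": 0,"dz": 0,"rx": 0,"ry": 0,"rz": 0,"claw": 1},{"dx": 0,"dy": 0,"dz": 0,"rx": 0,"ry": 0,"rz": 0,"claw": 1},{"dx": 0,"dy": 0,"dz": 0,"rx": 0,"ry": 0,"rz": 0,"claw": 1},{"dx": 0,"dy": 0,"dz": 0,"rx": 0,"ry": 0,"rz": 0,"claw": 1},{"dx": 0,"dy": 0,"dz": 0,"rx": 0,"ry": 0,"rz": 0,"claw": 1},{"dx": 0,"dy": 0,"dz": 0,"rx": 0,"ry": 0,"rz": 0,"claw": 1}]' --grip_force 40

```text
time_s: 3.7
ee_pos: [0.4565, -0.3854, 0.0574]
eef_rot: [-3.142, 0.0, -0.393]
force: [-0.3, -0.4, -0.5]
grip_width: 0.0329
grip_force: 0.0
```

Call:
step_arm --plan '[{"dx": 0,"dy": 0,"dz": 0,"rx": 0,"ry": 0,"rz": 0,"claw": 1},{"dx": 0,"dy": 0,"dz": 0,"rx": 0,"ry": 0,"rz": 0,"claw": 1},{"dx": 0,"dy": 0,"dz": 0,"rx": 0,"ry": 0,"rz": 0,"claw": 1},{"dx": 0,"dy": 0,"dz": 0,"rx": 0,"ry": 0,"rz": 0,"claw": 1},{"dx": 0,"dy": 0,"dz": 0,"rx": 0,"ry": 0,"rz": 0,"claw": 1}]' --grip_force 40

```text
time_s: 4.2
ee_pos: [0.4565, -0.3854, 0.0574]
eef_rot: [3.142, 0.0, -0.393]
force: [-0.2, -0.4, 1.1]
grip_width: 0.0217
grip_force: 40.0
```

Call:
step_arm --plan '[{"dx": -0.05,"dy": -0.12,"dz": 0,"rx": 0,"ry": 0,"rz": 0,"claw": 1},{"dx": -0.09,"dy": -0.25,"dz": 0,"rx": 0,"ry": 0,"rz": 0,"claw": 1},{"dx": -0.09,"dy": -0.25,"dz": 0,"rx": 0,"ry": 0,"rz": 0,"claw": 1},{"dx": -0.09,"dy": -0.25,"dz": 0,"rx": 0,"ry": 0,"rz": 0,"claw": 1},{"dx": -0.09,"dy": -0.25,"dz": 0,"rx": 0,"ry": 0,"rz": 0,"claw": 1},{"dx": -0.09,"dy": -0.25,"dz": 0,"rx": 0,"ry": 0,"rz": 0,"claw": 1},{"dx": -0.09,"dy": -0.25,"dz": 0,"rx": 0,"ry": 0,"rz": 0,"claw": 1},{"dx": -0.09,"dy": -0.2,"dz": 0,"rx": 0,"ry": 0,"rz": 0,"claw": 1},{"dx": -0.03,"dy": -0.1,"dz": 0,"rx": 0,"ry": 0,"rz": 0,"claw": 1}]'

```text
time_s: 5.1
ee_pos: [0.4641, -0.1789, 0.0574]
eef_rot: [-3.141, 0.0, -0.391]
force: [-0.2, -1.3, -3.8]
grip_width: 0.0213
grip_force: 40.0
```

Call:
step_arm --plan '[{"dx": 0,"dy": 0,"dz": 0,"rx": 0,"ry": 0,"rz": -0.065,"claw": 1},{"dx": 0,"dy": 0,"dz": 0,"rx": 0,"ry": 0,"rz": -0.065,"claw": 1},{"dx": 0,"dy": 0,"dz": 0,"rx": 0,"ry": 0,"rz": -0.065,"claw": 1},{"dx": 0,"dy": 0,"dz": 0,"rx": 0,"ry": 0,"rz": -0.065,"claw": 1},{"dx": 0,"dy": 0,"dz": 0,"rx": 0,"ry": 0,"rz": -0.065,"claw": 1},{"dx": 0,"dy": 0,"dz": 0,"rx": 0,"ry": 0,"rz": -0.065,"claw": 1},{"dx": 0,"dy": 0,"dz": 0,"rx": 0,"ry": 0,"rz": 0,"claw": 1},{"dx": 0,"dy": 0,"dz": 0,"rx": 0,"ry": 0,"rz": 0,"claw": 1}]'

```text
time_s: 5.9
ee_pos: [0.4643, -0.1807, 0.0574]
eef_rot: [-3.141, 0.0, 0.217]
force: [-0.5, 0.9, -1.2]
grip_width: 0.0218
grip_force: 40.0
```

Call:
step_arm --plan '[{"dx": 0,"dy": 0,"dz": 0,"rx": 0,"ry": 0,"rz": 0,"claw": 0.5},{"dx": 0,"dy": 0,"dz": 0,"rx": 0,"ry": 0,"rz": 0,"claw": 0.5},{"dx": 0,"dy": 0,"dz": 0,"rx": 0,"ry": 0,"rz": 0,"claw": 0.5},{"dx": 0,"dy": 0,"dz": -0.2,"rx": 0,"ry": 0,"rz": 0,"claw": 0.5},{"dx": 0,"dy": 0,"dz": -0.3,"rx": 0,"ry": 0,"rz": 0,"claw": 0.5},{"dx": 0,"dy": 0,"dz": -0.3,"rx": 0,"ry": 0,"rz": 0,"claw": 0.5},{"dx": 0,"dy": 0,"dz": -0.3,"rx": 0,"ry": 0,"rz": 0,"claw": 0.5},{"dx": 0,"dy": 0,"dz": -0.1,"rx": 0,"ry": 0,"rz": 0,"claw": 0.5},{"dx": 0,"dy": 0,"dz": 0,"rx": 0,"ry": 0,"rz": 0,"claw": 0.5},{"dx": 0,"dy": 0,"dz": 0,"rx": 0,"ry": 0,"rz": 0,"claw": 0.5}]'

```text
time_s: 6.9
ee_pos: [0.464, -0.1806, 0.1761]
eef_rot: [-3.141, 0.001, 0.22]
force: [-0.3, 0.5, -0.8]
grip_width: 0.0468
grip_force: 0.0
```

```bash
python3 - <<'E'
from h import *
o,p,X=wristcloud();np.savez('w3.npz',X=X,img=p['img'])
print(o['time_s'],o['ee_pos'],o['eef_rot'],np.round(o['force'],2))
cv2.imwrite('pics/w3.png',p['img'][:,:,::-1])
g=np.array(o['ee_pos'][:2]);a=o['eef_rot'][2];d=np.array([np.cos(a),np.sin(a)]);nn=np.array([-d[1],d[0]])
P=X.reshape(-1,3);P=P[~np.isnan(P[:,0])]
f=(P[:,:2]-g)@d;l=(P[:,:2]-g)@nn
k=P[(P[:,2]>.005)&(P[:,2]<.08)&(abs(l)<.04)&(f<.16)&(f>-.03)]
r=cv2.minAreaRect(k[:,:2].astype(np.float32));print('wedge',r)
k=P[(P[:,2]>.046)&(P[:,2]<.062)&(abs(l)<.13)&(f>.17)]
r=cv2.minAreaRect(k[:,:2].astype(np.float32));print('stand hi',r,cv2.boxPoints(r).round(4).tolist(),len(k))
k=P[(P[:,2]>.012)&(P[:,2]<.062)&(abs(l)<.13)&(f>.165)]
r=cv2.minAreaRect(k[:,:2].astype(np.float32));print('stand all',r,cv2.boxPoints(r).round(4).tolist(),len(k))
E
```

```text
6.9 [ 0.46398439 -0.18063203  0.17611457] [-3.14061565e+00  1.24883764e-03  2.19651304e-01] [-0.34  0.51 -0.81]
wedge ((0.5229505300521851, -0.167403444647789), (0.14854690432548523, 0.03997764363884926), 12.37924861907959)
stand hi ((0.0, 0.0), (0.0, 0.0), 0.0) [[0.0, 0.0], [0.0, 0.0], [0.0, 0.0], [0.0, 0.0]] 0
stand all ((0.6468273401260376, -0.15385505557060242), (0.01826569437980652, 0.17308780550956726), 12.789304733276367) [[0.6187999844551086, -0.07150000333786011], [0.6571000218391418, -0.2402999997138977], [0.6748999953269958, -0.2362000048160553], [0.6366000175476074, -0.0674000009894371]] 656
```

View pics/w3.png

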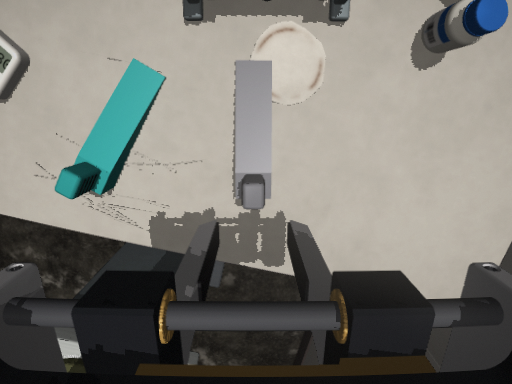

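The wrist view shows the wedge at (254,130). The stand's front posts only just show at (193,10) and (339,10), so their centre, about column 266, lies a little to the right of the wedge. I'll step forward to look at the stand fully.

Call:
step_arm --plan '[{"dx": 0.3,"dy": 0.05,"dz": 0,"rx": 0,"ry": 0,"rz": 0,"claw": 0.5},{"dx": 0.3,"dy": 0.05,"dz": 0,"rx": 0,"ry": 0,"rz": 0,"claw": 0.5},{"dx": 0.3,"dy": 0,"dz": 0,"rx": 0,"ry": 0,"rz": 0,"claw": 0.5},{"dx": 0.3,"dy": 0,"dz": 0,"rx": 0,"ry": 0,"rz": 0,"claw": 0.5},{"dx": 0,"dy": 0,"dz": 0,"rx": 0,"ry": 0,"rz": 0,"claw": 0.5},{"dx": 0,"dy": 0,"dz": 0,"rx": 0,"ry": 0,"rz": 0,"claw": 0.5}]'

```text
time_s: 7.55
ee_pos: [0.5832, -0.1641, 0.1755]
eef_rot: [-3.14, 0.002, 0.22]
force: [0.4, 0.4, -0.7]
grip_width: 0.0471
grip_force: 0.0
```

```bash
python3 - <<'E'
from h import *
o,p,X=wristcloud();np.savez('w4.npz',X=X,img=p['img'],g=o['ee_pos'],a=o['eef_rot'][2])
print(o['time_s'],o['ee_pos'],o['eef_rot'])
cv2.imwrite('pics/w4.png',p['img'][:,:,::-1])
P=X.reshape(-1,3);P=P[~np.isnan(P[:,0])]
g=np.array([.638,-.15]);a=.221;d=np.array([np.cos(a),np.sin(a)]);nn=np.array([-d[1],d[0]])
f=(P[:,:2]-g)@d;l=(P[:,:2]-g)@nn
print('table',np.median(P[np.abs(P[:,2])<.006,2]))
for lo,hi in((.012,.06),(.046,.06)):
    m=(P[:,2]>lo)&(P[:,2]<hi)&(abs(l)<.125)&(f>-.015)&(f<.2)
    k=P[m];r=cv2.minAreaRect(k[:,:2].astype(np.float32));print(lo,r,'\n',cv2.boxPoints(r).round(4).tolist(),len(k))
    print(np.percentile(f[m],[0,1]),np.percentile(l[m],[0,.5,99.5,100]))
E
```

```text
7.55 [ 0.58321836 -0.16412114  0.17553171] [-3.14014361e+00  2.47150081e-03  2.20330027e-01]
table 0.0007727817223525113
0.012 ((0.7061763405799866, -0.140462264418602), (0.13719791173934937, 0.17305739223957062), 12.3076810836792) 
 [[0.6207000017166138, -0.07050000131130219], [0.6575999855995178, -0.23960000276565552], [0.7915999889373779, -0.21040000021457672], [0.754800021648407, -0.04129999876022339]] 19968
[-0.00049639  0.00743465] [-0.09259059 -0.09086279  0.07922537  0.08082562]
0.046 ((0.7064905166625977, -0.14069852232933044), (0.11124487221240997, 0.1621057242155075), 12.654221534729004) 
 [[0.6345000267028809, -0.0737999975681305], [0.6700000166893005, -0.23199999332427979], [0.7785000205039978, -0.20759999752044678], [0.7429999709129333, -0.049400001764297485]] 1485
[0.01323356 0.01329608] [-0.08698415 -0.08559959  0.0742214   0.07512101]
```

View pics/w4.png

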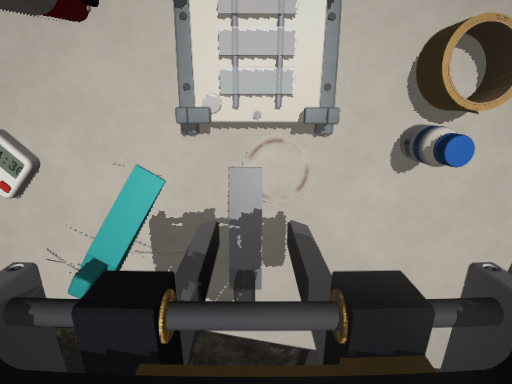

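The wrist view shows the stand's front lugs at (193,117) and (322,117), so its centre is near column 258. The wedge's axis is near column 246. The stand yaw is 0.22 and the wedge is 14 mm left of the stand's axis. I'll go back, regrip, shift 14 mm right and advance.

Call:
step_arm --plan '[{"dx": -0.3,"dy": -0.05,"dz": 0,"rx": 0,"ry": 0,"rz": 0,"claw": 0.5},{"dx": -0.3,"dy": -0.05,"dz": 0,"rx": 0,"ry": 0,"rz": 0,"claw": 0.5},{"dx": -0.3,"dy": 0,"dz": 0,"rx": 0,"ry": 0,"rz": 0,"claw": 0.5},{"dx": -0.3,"dy": 0,"dz": 0,"rx": 0,"ry": 0,"rz": 0,"claw": 0.5},{"dx": 0,"dy": 0,"dz": 0.3,"rx": 0,"ry": 0,"rz": 0,"claw": 0.5},{"dx": 0,"dy": 0,"dz": 0.3,"rx": 0,"ry": 0,"rz": 0,"claw": 0.5},{"dx": 0,"dy": 0,"dz": 0.3,"rx": 0,"ry": 0,"rz": 0,"claw": 0.5},{"dx": 0,"dy": 0,"dz": 0.2,"rx": 0,"ry": 0,"rz": 0,"claw": 0.5},{"dx": 0,"dy": 0,"dz": 0.1,"rx": 0,"ry": 0,"rz": 0,"claw": 0.5},{"dx": 0,"dy": 0,"dz": 0,"rx": 0,"ry": 0,"rz": 0,"claw": 0.5}]'

```text
time_s: 8.6
ee_pos: [0.4635, -0.1807, 0.0567]
eef_rot: [-3.14, 0.002, 0.219]
force: [-0.0, 0.2, 0.2]
grip_width: 0.0469
grip_force: 0.0
```

Call:
step_arm --plan '[{"dx": 0,"dy": 0,"dz": 0,"rx": 0,"ry": 0,"rz": 0,"claw": 1},{"dx": 0,"dy": 0,"dz": 0,"rx": 0,"ry": 0,"rz": 0,"claw": 1},{"dx": 0,"dy": 0,"dz": 0,"rx": 0,"ry": 0,"rz": 0,"claw": 1},{"dx": 0,"dy": 0,"dz": 0,"rx": 0,"ry": 0,"rz": 0,"claw": 1},{"dx": 0,"dy": 0,"dz": 0,"rx": 0,"ry": 0,"rz": 0,"claw": 1},{"dx": 0,"dy": 0,"dz": 0,"rx": 0,"ry": 0,"rz": 0,"claw": 1}]' --grip_force 50

```text
time_s: 9.2
ee_pos: [0.4647, -0.1809, 0.0581]
eef_rot: [3.141, -0.001, 0.22]
force: [-1.8, 1.0, 6.6]
grip_width: 0.022
grip_force: 50.0
```

Call:
step_arm --plan '[{"dx": 0,"dy": 0.07,"dz": 0,"rx": 0,"ry": 0,"rz": 0,"claw": 1},{"dx": 0,"dy": 0.07,"dz": 0,"rx": 0,"ry": 0,"rz": 0,"claw": 1},{"dx": 0.15,"dy": 0,"dz": 0,"rx": 0,"ry": 0,"rz": 0,"claw": 1},{"dx": 0.15,"dy": 0,"dz": 0,"rx": 0,"ry": 0,"rz": 0,"claw": 1},{"dx": 0.05,"dy": 0,"dz": 0,"rx": 0,"ry": 0,"rz": 0,"claw": 1},{"dx": 0,"dy": 0,"dz": 0,"rx": 0,"ry": 0,"rz": 0,"claw": 1}]'

```text
time_s: 9.8
ee_pos: [0.5026, -0.1869, 0.0581]
eef_rot: [3.14, -0.002, 0.22]
force: [4.0, 1.2, 4.3]
grip_width: 0.0219
grip_force: 50.0
```

```bash
python3 - <<'E'
from h import *
ims=[]
for c,b in (('top',(245,140,325,230)),('scene',(190,145,300,220))):
    p=viewer.camera(c);i=p['img'][b[1]:b[3],b[0]:b[2]];ims.append(cv2.resize(i,(400,int(400*i.shape[0]/i.shape[1])),interpolation=cv2.INTER_CUBIC))
h=max(i.shape[0] for i in ims)
im=np.hstack([cv2.copyMakeBorder(i,0,h-i.shape[0],0,0,cv2.BORDER_CONSTANT) for i in ims])
cv2.imwrite('pics/align.png',im[:,:,::-1])
E
```

```text
(no output)
```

View pics/align.png

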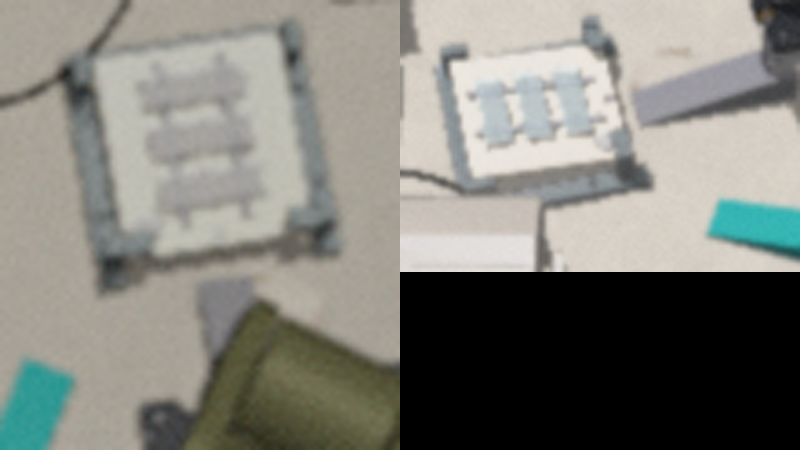

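Both views show the wedge lined up with the middle of the stand; in the left crop its tip is near (230,280), with the post midpoint near (220,255). I'll ease the downward load a little and advance.

Call:
step_arm --plan '[{"dx": 0,"dy": 0,"dz": -0.006,"rx": 0,"ry": 0,"rz": 0,"claw": 1},{"dx": 0.05,"dy": 0,"dz": 0,"rx": 0,"ry": 0,"rz": 0,"claw": 1},{"dx": 0.05,"dy": 0,"dz": 0,"rx": 0,"ry": 0,"rz": 0,"claw": 1},{"dx": 0.03,"dy": 0,"dz": 0,"rx": 0,"ry": 0,"rz": 0,"claw": 1},{"dx": 0.02,"dy": 0,"dz": 0,"rx": 0,"ry": 0,"rz": 0,"claw": 1},{"dx": 0.02,"dy": 0,"dz": 0,"rx": 0,"ry": 0,"rz": 0,"claw": 1}]'

```text
time_s: 10.5
ee_pos: [0.5176, -0.1833, 0.0581]
eef_rot: [-3.141, 0.002, 0.22]
force: [-5.7, -0.8, 5.8]
grip_width: 0.0217
grip_force: 50.0
```

Call:
step_arm --plan '[{"dx": 0.02,"dy": 0,"dz": 0,"rx": 0,"ry": 0,"rz": 0,"claw": 1},{"dx": 0.02,"dy": 0,"dz": 0,"rx": 0,"ry": 0,"rz": 0,"claw": 1},{"dx": 0.02,"dy": 0,"dz": 0,"rx": 0,"ry": 0,"rz": 0,"claw": 1},{"dx": 0.02,"dy": 0,"dz": 0,"rx": 0,"ry": 0,"rz": 0,"claw": 1}]'

```text
time_s: 10.9
ee_pos: [0.5254, -0.1816, 0.0581]
eef_rot: [-3.141, 0.002, 0.22]
force: [-5.9, -0.7, 6.3]
grip_width: 0.0215
grip_force: 50.0
```

Call:
step_arm --plan '[{"dx": 0.02,"dy": 0,"dz": 0,"rx": 0,"ry": 0,"rz": 0,"claw": 1},{"dx": 0.02,"dy": 0,"dz": 0,"rx": 0,"ry": 0,"rz": 0,"claw": 1},{"dx": 0.02,"dy": 0,"dz": 0,"rx": 0,"ry": 0,"rz": 0,"claw": 1},{"dx": 0.02,"dy": 0,"dz": 0,"rx": 0,"ry": 0,"rz": 0,"claw": 1}]'

```text
time_s: 11.3
ee_pos: [0.5332, -0.1799, 0.0581]
eef_rot: [-3.141, 0.002, 0.22]
force: [-5.6, -1.3, 5.6]
grip_width: 0.0218
grip_force: 50.0
```

Call:
step_arm --plan '[{"dx": 0.02,"dy": 0,"dz": 0,"rx": 0,"ry": 0,"rz": 0,"claw": 1},{"dx": 0.02,"dy": 0,"dz": 0,"rx": 0,"ry": 0,"rz": 0,"claw": 1},{"dx": 0.02,"dy": 0,"dz": 0,"rx": 0,"ry": 0,"rz": 0,"claw": 1},{"dx": 0.02,"dy": 0,"dz": 0,"rx": 0,"ry": 0,"rz": 0,"claw": 1}]'

```text
time_s: 11.7
ee_pos: [0.541, -0.1781, 0.0581]
eef_rot: [-3.141, 0.002, 0.22]
force: [-5.5, -0.7, 6.9]
grip_width: 0.0216
grip_force: 50.0
```

Call:
step_arm --plan '[{"dx": 0.02,"dy": 0,"dz": 0,"rx": 0,"ry": 0,"rz": 0,"claw": 1},{"dx": 0.02,"dy": 0,"dz": 0,"rx": 0,"ry": 0,"rz": 0,"claw": 1},{"dx": 0.02,"dy": 0,"dz": 0,"rx": 0,"ry": 0,"rz": 0,"claw": 1},{"dx": 0.02,"dy": 0,"dz": 0,"rx": 0,"ry": 0,"rz": 0,"claw": 1}]'

```text
time_s: 12.1
ee_pos: [0.5488, -0.1764, 0.0581]
eef_rot: [-3.141, 0.002, 0.22]
force: [-4.8, -0.7, 7.2]
grip_width: 0.0216
grip_force: 50.0
```

Call:
step_arm --plan '[{"dx": 0.02,"dy": 0,"dz": 0,"rx": 0,"ry": 0,"rz": 0,"claw": 1},{"dx": 0.02,"dy": 0,"dz": 0,"rx": 0,"ry": 0,"rz": 0,"claw": 1},{"dx": 0.02,"dy": 0,"dz": 0,"rx": 0,"ry": 0,"rz": 0,"claw": 1}]'

```text
time_s: 12.4
ee_pos: [0.5546, -0.1751, 0.0581]
eef_rot: [-3.141, 0.002, 0.22]
force: [-6.3, -0.4, 6.1]
grip_width: 0.0216
grip_force: 50.0
```

Call:
step_arm --plan '[{"dx": 0.02,"dy": 0,"dz": 0,"rx": 0,"ry": 0,"rz": 0,"claw": 1},{"dx": 0.02,"dy": 0,"dz": 0,"rx": 0,"ry": 0,"rz": 0,"claw": 1},{"dx": 0.02,"dy": 0,"dz": 0,"rx": 0,"ry": 0,"rz": 0,"claw": 1}]'

```text
time_s: 12.7
ee_pos: [0.5605, -0.1738, 0.0581]
eef_rot: [-3.141, 0.002, 0.22]
force: [-6.2, -0.4, 6.3]
grip_width: 0.0218
grip_force: 50.0
```

Call:
step_arm --plan '[{"dx": 0.02,"dy": 0,"dz": 0,"rx": 0,"ry": 0,"rz": 0,"claw": 1},{"dx": 0.02,"dy": 0,"dz": 0,"rx": 0,"ry": 0,"rz": 0,"claw": 1},{"dx": 0.02,"dy": 0,"dz": 0,"rx": 0,"ry": 0,"rz": 0,"claw": 1}]'

```text
time_s: 13.0
ee_pos: [0.5659, -0.1726, 0.0581]
eef_rot: [-3.141, 0.003, 0.22]
force: [-9.9, -1.6, 9.1]
grip_width: 0.0216
grip_force: 50.0
```

Contact felt at about x = 0.563. About 44 mm of lift follows.

Call:
step_arm --plan '[{"dx": 0.02,"dy": 0,"dz": 0,"rx": 0,"ry": 0,"rz": 0,"claw": 1},{"dx": 0.02,"dy": 0,"dz": 0,"rx": 0,"ry": 0,"rz": 0,"claw": 1},{"dx": 0.02,"dy": 0,"dz": 0,"rx": 0,"ry": 0,"rz": 0,"claw": 1},{"dx": 0.02,"dy": 0,"dz": 0,"rx": 0,"ry": 0,"rz": 0,"claw": 1}]'

```text
time_s: 13.4
ee_pos: [0.5737, -0.1709, 0.0581]
eef_rot: [-3.141, 0.003, 0.22]
force: [-8.5, -1.5, 7.5]
grip_width: 0.0217
grip_force: 50.0
```

Call:
step_arm --plan '[{"dx": 0.02,"dy": 0,"dz": 0,"rx": 0,"ry": 0,"rz": 0,"claw": 1},{"dx": 0.02,"dy": 0,"dz": 0,"rx": 0,"ry": 0,"rz": 0,"claw": 1},{"dx": 0.02,"dy": 0,"dz": 0,"rx": 0,"ry": 0,"rz": 0,"claw": 1},{"dx": 0.02,"dy": 0,"dz": 0,"rx": 0,"ry": 0,"rz": 0,"claw": 1}]'

```text
time_s: 13.8
ee_pos: [0.5815, -0.1691, 0.0581]
eef_rot: [-3.141, 0.003, 0.22]
force: [-10.2, -2.0, 9.3]
grip_width: 0.0217
grip_force: 50.0
```

Call:
step_arm --plan '[{"dx": 0.02,"dy": 0,"dz": 0,"rx": 0,"ry": 0,"rz": 0,"claw": 1},{"dx": 0.02,"dy": 0,"dz": 0,"rx": 0,"ry": 0,"rz": 0,"claw": 1},{"dx": 0.02,"dy": 0,"dz": 0,"rx": 0,"ry": 0,"rz": 0,"claw": 1},{"dx": 0.02,"dy": 0,"dz": 0,"rx": 0,"ry": 0,"rz": 0,"claw": 1}]'

```text
time_s: 14.2
ee_pos: [0.5893, -0.1674, 0.0581]
eef_rot: [-3.141, 0.003, 0.219]
force: [-10.5, -2.8, 9.0]
grip_width: 0.0218
grip_force: 50.0
```

Call:
step_arm --plan '[{"dx": 0.01,"dy": 0,"dz": 0,"rx": 0,"ry": 0,"rz": 0,"claw": 1},{"dx": 0.01,"dy": 0,"dz": 0,"rx": 0,"ry": 0,"rz": 0,"claw": 1},{"dx": 0.01,"dy": 0,"dz": 0,"rx": 0,"ry": 0,"rz": 0,"claw": 1},{"dx": 0.01,"dy": 0,"dz": 0,"rx": 0,"ry": 0,"rz": 0,"claw": 1}]'

```text
time_s: 14.6
ee_pos: [0.5932, -0.1666, 0.0581]
eef_rot: [-3.141, 0.003, 0.219]
force: [-10.8, -1.5, 8.0]
grip_width: 0.0215
grip_force: 50.0
```

Call:
step_arm --plan '[{"dx": 0.01,"dy": 0,"dz": 0,"rx": 0,"ry": 0,"rz": 0,"claw": 1},{"dx": 0.01,"dy": 0,"dz": 0,"rx": 0,"ry": 0,"rz": 0,"claw": 1},{"dx": 0.01,"dy": 0,"dz": 0,"rx": 0,"ry": 0,"rz": 0,"claw": 1},{"dx": 0.01,"dy": 0,"dz": 0,"rx": 0,"ry": 0,"rz": 0,"claw": 1}]'

```text
time_s: 15.0
ee_pos: [0.5971, -0.1657, 0.0581]
eef_rot: [-3.141, 0.003, 0.22]
force: [-10.4, -0.8, 8.3]
grip_width: 0.0215
grip_force: 50.0
```

Call:
step_arm --plan '[{"dx": 0.01,"dy": 0,"dz": 0,"rx": 0,"ry": 0,"rz": 0,"claw": 1},{"dx": 0.01,"dy": 0,"dz": 0,"rx": 0,"ry": 0,"rz": 0,"claw": 1},{"dx": 0.01,"dy": 0,"dz": 0,"rx": 0,"ry": 0,"rz": 0,"claw": 1}]'

```text
time_s: 15.3
ee_pos: [0.6001, -0.165, 0.0581]
eef_rot: [-3.141, 0.003, 0.22]
force: [-9.5, -1.5, 8.1]
grip_width: 0.0219
grip_force: 50.0
```

Call:
step_arm --plan '[{"dx": 0.01,"dy": 0,"dz": 0,"rx": 0,"ry": 0,"rz": 0,"claw": 1},{"dx": 0.01,"dy": 0,"dz": 0,"rx": 0,"ry": 0,"rz": 0,"claw": 1}]'

```text
time_s: 15.5
ee_pos: [0.602, -0.1646, 0.0581]
eef_rot: [-3.141, 0.003, 0.219]
force: [-9.6, -1.2, 8.2]
grip_width: 0.0219
grip_force: 50.0
```

Steady push is about 10.2 N. I'll use single 1 mm steps from here.

Call:
step_arm --plan '[{"dx": 0.01,"dy": 0,"dz": 0,"rx": 0,"ry": 0,"rz": 0,"claw": 1}]'

```text
time_s: 15.6
ee_pos: [0.603, -0.1644, 0.0581]
eef_rot: [-3.141, 0.003, 0.22]
force: [-10.0, -1.6, 8.6]
grip_width: 0.0215
grip_force: 50.0
```

Call:
step_arm --plan '[{"dx": 0.01,"dy": 0,"dz": 0,"rx": 0,"ry": 0,"rz": 0,"claw": 1}]'

```text
time_s: 15.7
ee_pos: [0.6035, -0.1643, 0.0581]
eef_rot: [-3.141, 0.004, 0.22]
force: [-18.1, -2.1, 11.8]
grip_width: 0.0217
grip_force: 50.0
```

Call:
step_arm --plan '[{"dx": 0.01,"dy": 0,"dz": 0,"rx": 0,"ry": 0,"rz": 0,"claw": 1}]'

```text
time_s: 15.8
ee_pos: [0.6038, -0.1642, 0.0581]
eef_rot: [-3.14, 0.006, 0.219]
force: [-22.1, -3.8, 14.3]
grip_width: 0.0218
grip_force: 50.0
```

Call:
step_arm --plan '[{"dx": 0.01,"dy": 0,"dz": 0,"rx": 0,"ry": 0,"rz": 0,"claw": 1}]'

```text
time_s: 15.9
ee_pos: [0.6041, -0.1641, 0.058]
eef_rot: [-3.14, 0.007, 0.219]
force: [-28.5, -4.5, 17.9]
grip_width: 0.0215
grip_force: 50.0
```

The growth is now about 18 N. That's a bit over the 8 to 14 N band, though part of it comes from downward grip load. I'll back the command off to see where it settles.

Call:
step_arm --plan '[{"dx": -0.01,"dy": 0,"dz": 0,"rx": 0,"ry": 0,"rz": 0,"claw": 1}]'

```text
time_s: 16.0
ee_pos: [0.6041, -0.1642, 0.0581]
eef_rot: [-3.141, 0.005, 0.219]
force: [-9.8, -1.7, 9.0]
grip_width: 0.0218
grip_force: 50.0
```

Call:
step_arm --plan '[{"dx": -0.01,"dy": 0,"dz": 0,"rx": 0,"ry": 0,"rz": 0,"claw": 1}]'

```text
time_s: 16.1
ee_pos: [0.604, -0.1642, 0.0581]
eef_rot: [-3.141, 0.002, 0.219]
force: [0.3, -1.2, 3.2]
grip_width: 0.0217
grip_force: 50.0
```

Call:
step_arm --plan '[{"dx": 0,"dy": 0,"dz": 0,"rx": 0,"ry": 0,"rz": 0,"claw": 1},{"dx": 0,"dy": 0,"dz": 0,"rx": 0,"ry": 0,"rz": 0,"claw": 1}]'

```text
time_s: 16.3
ee_pos: [0.6041, -0.1642, 0.0581]
eef_rot: [-3.141, 0.002, 0.22]
force: [-6.8, -2.0, 7.0]
grip_width: 0.0218
grip_force: 50.0
```

The push is relaxed and the wedge hasn't moved (x = 0.6041), so it holds by itself. I'll release, retract and check.

Call:
step_arm --plan '[{"dx": 0,"dy": 0,"dz": 0,"rx": 0,"ry": 0,"rz": 0,"claw": 0.5},{"dx": 0,"dy": 0,"dz": 0,"rx": 0,"ry": 0,"rz": 0,"claw": 0.5},{"dx": 0,"dy": 0,"dz": 0,"rx": 0,"ry": 0,"rz": 0,"claw": 0.5},{"dx": 0,"dy": 0,"dz": 0,"rx": 0,"ry": 0,"rz": 0,"claw": 0.5},{"dx": 0,"dy": 0,"dz": -0.1,"rx": 0,"ry": 0,"rz": 0,"claw": 0.5},{"dx": 0,"dy": 0,"dz": -0.3,"rx": 0,"ry": 0,"rz": 0,"claw": 0.5},{"dx": 0,"dy": 0,"dz": -0.4,"rx": 0,"ry": 0,"rz": 0,"claw": 0.5},{"dx": 0,"dy": 0,"dz": -0.4,"rx": 0,"ry": 0,"rz": 0,"claw": 0.5},{"dx": 0,"dy": 0,"dz": -0.2,"rx": 0,"ry": 0,"rz": 0,"claw": 0.5}]'

```text
time_s: 17.2
ee_pos: [0.6058, -0.1639, 0.2028]
eef_rot: [3.139, -0.004, 0.22]
force: [-0.1, -0.1, -0.8]
grip_width: 0.0473
grip_force: 0.0
```

Call:
step_arm --plan '[{"dx": -0.2,"dy": 0,"dz": -0.1,"rx": 0,"ry": 0,"rz": 0,"claw": 0.5},{"dx": -0.3,"dy": 0,"dz": 0,"rx": 0,"ry": 0,"rz": 0,"claw": 0.5},{"dx": -0.3,"dy": 0,"dz": 0,"rx": 0,"ry": 0,"rz": 0,"claw": 0.5},{"dx": -0.1,"dy": 0,"dz": 0,"rx": 0,"ry": 0,"rz": 0,"claw": 0.5},{"dx": 0,"dy": 0,"dz": 0,"rx": 0,"ry": 0,"rz": 0,"claw": 0.5},{"dx": 0,"dy": 0,"dz": 0,"rx": 0,"ry": 0,"rz": 0,"claw": 0.5}]'

```text
time_s: 17.8
ee_pos: [0.518, -0.1833, 0.2086]
eef_rot: [3.141, -0.001, 0.22]
force: [0.7, 0.4, 0.0]
grip_width: 0.047
grip_force: 0.0
```

```bash
python3 - <<'E'
from h import *
o,p,X=wristcloud();cv2.imwrite('pics/w5.png',p['img'][:,:,::-1])
print(o['time_s'],o['ee_pos'],np.round(o['force'],1))
P=X.reshape(-1,3);P=P[~np.isnan(P[:,0])]
a=.22;d=np.array([np.cos(a),np.sin(a)]);nn=np.array([-d[1],d[0]]);g=np.array([.6393,-.1559])
f=(P[:,:2]-g)@d;l=(P[:,:2]-g)@nn
for y0 in(-.06,0.06):
    m=(abs(l-y0)<.012)&(f>0)&(f<.14)
    for f0 in np.arange(.0,.14,.01):
        q=P[m&(abs(f-f0)<.004),2]; print((y0,round(f0,3),round(float(np.median(q)),4)) if len(q)>5 else '',end=' ')
    print()
k=P[(P[:,2]>.065)&(P[:,2]<.085)&(abs(l)<.04)&(f<0)&(f>-.1)];r=cv2.minAreaRect(k[:,:2].astype(np.float32));print('grip',r)
print('lat',(np.array(r[0])-g)@nn,'f',(np.array(r[0])-g)@d)
E
```

```text
17.8 [ 0.51797395 -0.18330414  0.20856652] [0.7 0.4 0. ]
(-0.06, np.float64(0.0), 0.0011) (-0.06, np.float64(0.01), 0.0069) (-0.06, np.float64(0.02), 0.0499) (-0.06, np.float64(0.03), 0.0426) (-0.06, np.float64(0.04), 0.0415) (-0.06, np.float64(0.05), 0.0415) (-0.06, np.float64(0.06), 0.0414) (-0.06, np.float64(0.07), 0.0416)        
(0.06, np.float64(0.0), 0.0015) (0.06, np.float64(0.01), 0.0031) (0.06, np.float64(0.02), 0.0499) (0.06, np.float64(0.03), 0.0477) (0.06, np.float64(0.04), 0.0422) (0.06, np.float64(0.05), 0.0416) (0.06, np.float64(0.06), 0.0415) (0.06, np.float64(0.07), 0.0418)        
grip ((0.6038705706596375, -0.16427725553512573), (0.02675142139196396, 0.022394873201847076), 11.573307037353516)
lat -0.0004435912982022812 f -0.03640365504238133
```

View pics/w5.png

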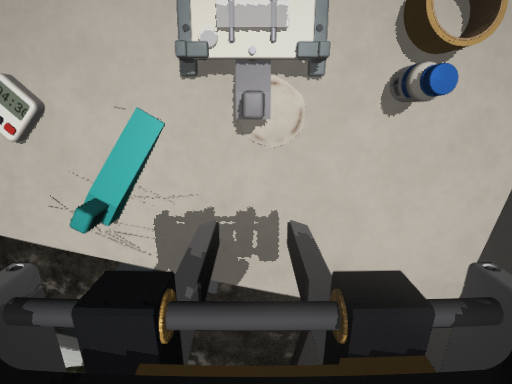

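The picture shows the wedge in the middle under the platform's front, with its grip at (254,103). The platform is level, 41.5 mm high all along, and centred to within 0.5 mm. Nothing else has moved and the wedge held after release, so I'm handing in.

```bash
python3 -c "
from station import hand_in
print(hand_in())"
```

```text
the job is handed in; nothing more can be done
None
```

The job is handed in, with no verdict shown: the wedge is pinched in the middle under the foot and the platform is level, but the push peaked about 18 N over the steady push (target 8 to 14 N), so the fit may be tighter than intended; I left it there.

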